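# Index a flange on the weld fixture and bolt it

### The arm

A 6-joint arm with a two-finger parallel gripper is mounted at the origin on the work surface. World frame = base frame: x ahead of the robot, y to its left, z up, the work surface at z = 0. Lengths are in m, angles in rad, forces in N, time in s.
With the tool pointing down it reaches from about 0.425 to 0.95 m from the base axis. Payload 14.7 kg.
Tool frame: the origin (TCP) lies between the finger pads; the fingertips stand 17 mm ahead of it and the grasp point (between the pads) lies 2 mm behind it (tip_extent is the z of the fingertips in the tool frame, in m); z points along the fingers, y is the line along which they close (so a half turn about z gives the same grasp; the last joint's range is limited). The gripper opens to 85 mm and grips with 20 to 120 N. Pads are 22 mm wide; open, the fingers measure 114 mm over their backs; the gripper's body (76 mm by 85 mm) begins 54 mm behind the grasp point. The pads swing forward as they close: fully open they stand 13 mm farther back than shut.
Start: joints at [-1.29, 0.48, 1.596, -0, 1.065, -0.047], TCP at [0.209, -0.615, 0.218] pointing down, gripper open.
Joint ranges: [-2.75, 2.75], [-0.82, 2.05], [0.23, 2.67], [-1.56, 4.7], [0.09, 2.69], [-2.92, 2.92]. Speed limits (rad/s): [1.89, 1.89, 2.39, 3.01, 3.01, 3.01].

### API

Orientations are given as a unit quaternion [w, x, y, z].
In Python, from rig import * gives the robot as it stands.
- The arm moves only by the tool carry_out, never from a script. Its argument "deltas" is a list that holds one entry, the list of rows, each a list of 4 numbers: the shift along the tool's x, y, z in mm, then the turn about the tool's z in rad. A call has 1 to 10 rows; each row is the pose to reach, as a shift and turn from the pose commanded when the call began, along the tool's axes at that moment; what a row does not reach only later rows make up. A row lasts 1/8 s, in which the tool goes at most 62.5 mm and 10.7 degrees, less where a joint would pass 70% of its speed; a pose out of reach is approached as far as the arm can. A call with a gripper value outside its range is refused whole. "claw" is the opening, from 0 (shut) to 1 (fully open), set as the call begins (left out, the last holds). The fingers move at their own pace and stop on an object; "grip_force" is the grip in N (left out, the last holds). Time passes only in rows, so rows that repeat a pose let the fingers close. It gives the time, the measured TCP pose, the force, the opening and the grip force at its end, in the units of the state.
- get_obs(): the state, without advancing time (a new reading comes with each control period).
- get_image(name): name is "scene" or "side" or "wrist"; returns (picture, depth): 420x560x3 uint8, red, green, blue; 420x560 float32, m along the optical axis (not along the pixel's ray), 0 where there is no reading.
- calibration(name): a dict with "fx", "fy", "cx", "cy" (pixels), "cam_to_world" (4x4, takes a point from camera to world coordinates). Camera axes: x right, y down, z forward; pixel columns grow to the right and rows downward; lengths in m; the calibration is good to about 2 mm. A picture is of the moment at which its call begins: read the wrist's pose just before it. calibration takes no time and is no camera call; for the wrist camera it gives the pose at the moment of the call.
- job_done(): hands the job in; it is judged then, once.
Trained networks look in the newest picture that a camera, given by its name, has taken for a name from the list of things; names that differ only in an ending like _2 or _b are one class to them, and where a whole thing is asked for, a point or a joint stands for the part that bears it (a point fixed in the world has none). Each returns a list of dicts, best first, with "confidence" (0 to 1); they miss things now and then, are a little off and sometimes report something else, mostly with a low value. They report only what shows in the picture. A call takes as long as a camera call.
- look_for(name, camera): "point" ([x, y, z] in m, in world coordinates, good to about 4 mm: the middle of the surface that is visible of it).
The state is a dict: "time": time; "q": joint angles; "qd": joint speeds; "tau": joint torques, N m; "eef_pos": TCP position; "orientation": TCP orientation; "force": force on the tool from outside, world axes, zero at the start; "wrist_torque": the same for the moment, N m; "grip_width": opening from 0.0 (shut) to 1.0 (fully open); "grip_force": force on a finger pad.
Only numpy, scipy, OpenCV 4.12 (cv2) and the standard library are available. Lean on these libraries where they do the work, as an engineer would, in place of code of your own. Each camera call takes 0.05 s, during which the arm holds its last target. There are 200 camera calls.

### The job

On the small fixture, turn the three-eared steel flange around its post, where it lies, until the notch in its rim faces the sliding bolt. Then push the bolt by its upright post into the notch right to the bottom and take up all the play, pressing it firmly for a moment with about 17 N of hand force, so that it is fully seated. Never push the flange or bolt harder than 20 N, do not lift the flange, and leave the other things on the bench alone.

Things in the scene. Friction and masses are not known exactly. Their poses are not given: they have to be found in the camera images.
- fixture: Fixture fixed to the bench. Origin: bench level, nominal centre of its post; x = direction in which the bolt slides, z up. Grey base plate 12 mm thick, x -190 to +95, y +-90 mm. Round rest 88 mm across, top at 36 mm, with a centre post 34 mm across, top at 58 mm, clamped on by eye: up to 2 mm off this origin in x, 1 mm in y. Bolt guide on the -x side: x -178.5 to -103.5, y +-18, top at 49 mm.
- flange: Loose steel flange, 12 mm thick, 0.5-0.85 kg, lying on the rest around the post with 2.5 mm play all round; turns against its own weight's friction. Origin: centre of its underside (36 mm high), z up. Rim radius 52 mm. Three ears at its own +x and 120 degrees either side. One notch at its own -x, halfway between two ears, at the start pointing more or less away from the bolt.
- ear (a point): Centre of the bolt hole in the ear at the flange's own +x, on its top face, 60 mm from the flange's centre (the other two ears are alike). Ears are 18 mm wide, straight-sided from the rim to radius 61 mm, round-ended, reaching to radius 70 mm. They pass clear of the drawn-back bolt.
- notch (a point): Middle of the notch's mouth, at (-51, 0, 6) mm of the flange's frame. Notch: parallel-sided, 14 mm wide, from radius 51 in to radius 33 mm, right through the thickness. It faces the bolt when this point lies on the fixture's -x axis (fixture y = 0).
- bolt (a joint): Travel of the bolt towards the flange, m: 0 drawn back; starts 0 to 5 mm out. Carriage with an upright post; from it a nose bar sticks out 27 to 39 mm (set by hand, firmly stuck, not measured), so the nose is at fixture x = -0.093 to -0.081 plus the travel. It bottoms in the notch at 0.048 to 0.065, stopped by the rim at under 0.047. About 3.5 N of the push is its own friction; stays where left.
- bolt_post (a point): On the bolt's upright round post, 14 mm across, 48 to 90 mm above the bench; point at 75 mm, fixture x = -0.134 plus the bolt's travel, y = 0. The nose bar is 12 mm wide, at the flange's level, bevelled 1.5 mm each side: 1 mm to spare each side in the notch. Pressed to the notch's bottom, it shifts the flange until that bears on the post; then the force rises.
- nut: Bystander: steel nut, 22 mm across, 10 mm high, lying on the fixture's base plate at its far +y corner.
- washer: Bystander: thick washer, 24 mm across, 6 mm high, lying on the fixture's base plate at its far -y corner.
- tape: Bystander: roll of tape, 104 mm across, 24 mm high.
- hammer: Bystander: hammer lying on the bench.
- wrench: Bystander: wrench lying on the bench.
- offcut: Bystander: steel plate offcut 110 x 60 x 12 mm.
- can: Bystander: upright can, 66 mm across, 130 mm high.

How it is judged:
By the outcome, as a careful person would: the job done as asked, in the order asked, and still so for the second after the job is handed in, with the robot touching nothing.
It also fails if it takes over 72 s, if anything falls off the work surface, if the arm or the gripper's body presses on something with over 40 N, if the wrist force passes 120 N, or if a joint passes its speed limit or range.

## Working session

There is one attempt and no reset: what is moved stays moved. The work goes in short steps, Python scripts to look and compute and a tool call to move; the robot and the scene stay as the last step left them, time stands still between calls to the robot, and variables do not carry over. Pictures are saved under pics/ and viewed, at most 14 in all, crops included, and the job is handed in when it is done.

Besides the shell and the picture viewer there is one more tool, called after ">>>" as name(argument=value, ...), one argument or row to a line, values as JSON. carry_out: Moves the arm, as the interface text tells. Its arguments: {"type":"object","properties":{"deltas":{"type":"array","items":{"type":"array","items":{"type":"array","items":{"type":"number"}}}},"claw":{"type":"number"},"grip_force":{"type":"number"}},"required":["deltas"]}

```bash
mkdir -p pics; cat > h.py <<'E'
from rig import *
import numpy as np, cv2
def snap(cam,fn):
    im,d=get_image(cam); cv2.imwrite('pics/'+fn,cv2.cvtColor(im,cv2.COLOR_RGB2BGR)); np.save('pics/'+fn+'.npy',d); return im,d
def w(cam_cal,d,u,v,z=None):
    c=cam_cal; M=np.array(c['cam_to_world']); r=np.array([(u-c['cx'])/c['fx'],(v-c['cy'])/c['fy'],1.])
    if z is None: return M[:3,:3]@(r*d[int(v),int(u)])+M[:3,3]
    dr=M[:3,:3]@r; return M[:3,3]+dr*(z-M[2,3])/dr[2]
def proj(c,P):
    M=np.array(c['cam_to_world']); p=M[:3,:3].T@(np.array(P)-M[:3,3]); return np.array([c['fx']*p[0]/p[2]+c['cx'],c['fy']*p[1]/p[2]+c['cy']])
E
python3 - <<'E'
from h import *
a,_=snap('scene','a.png')
for n in ['fixture','flange','ear','notch','bolt','bolt_post','nut','washer']:
    print(n,[(np.round(r['point'],4).tolist(),round(r['confidence'],2)) for r in look_for(n,'scene')[:4]])
b,_=snap('side','b.png')
for n in ['flange','ear','notch','bolt_post','nut','washer','can']:
    print(n,[(np.round(r['point'],4).tolist(),round(r['confidence'],2)) for r in look_for(n,'side')[:4]])
cv2.imwrite('pics/ab.png',cv2.cvtColor(np.vstack([a,b])[:, :],cv2.COLOR_RGB2BGR)[:, :] if 0 else cv2.resize(cv2.cvtColor(np.hstack([a,b]),cv2.COLOR_RGB2BGR),(800,300)))
print(get_obs())
E
```

```text
fixture [([0.5558, -0.0739, 0.0107], 0.8), ([0.6919, -0.3055, 0.0992], 0.53)]
flange [([0.6098, -0.1107, 0.046], 0.89)]
ear [([0.6128, -0.1095, 0.0472], 0.74)]
notch [([0.606, -0.1109, 0.0496], 0.56)]
bolt [([0.4911, -0.0713, 0.0446], 0.48), ([0.6419, -0.1987, 0.0196], 0.37), ([0.6944, -0.308, 0.1008], 0.27)]
bolt_post [([0.4899, -0.0716, 0.0518], 0.58)]
nut [([0.691, -0.0728, 0.0205], 0.63)]
washer [([0.6422, -0.1961, 0.0169], 0.59)]
flange [([0.5948, -0.1011, 0.05], 0.65)]
ear [([0.5969, -0.1029, 0.0493], 0.56), ([0.5239, -0.0547, 0.0097], 0.27)]
notch [([0.5995, -0.1012, 0.0531], 0.84)]
bolt_post [([0.4832, -0.0678, 0.0467], 0.65), ([0.4969, -0.4591, 0.0222], 0.37)]
nut [([0.6907, -0.0688, 0.0191], 0.55)]
washer []
can [([0.6712, -0.2933, 0.0791], 0.6)]
{'time': 0.85, 'q': array([-1.28962143e+00,  4.80197211e-01,  1.59632647e+00, -6.47718899e-06,
        1.06510367e+00, -4.65984974e-02]), 'qd': array([-2.02203801e-04, -5.60705802e-04,  2.61373879e-04,  1.97400924e-03,
        1.02266755e-05, -8.00923824e-04]), 'tau': array([-5.25707292e-03, -9.50458789e+01, -4.30654907e+01,  8.37715561e-06,
        1.30965589e-03, -3.36030860e-05]), 'eef_pos': array([ 0.20927033, -0.61536562,  0.21798848]), 'orientation': array([-1.69008673e-05,  9.86600351e-01,  1.63155593e-01, -4.84423430e-06]), 'force': array([ 0.9951045 , -0.14012956, -0.58296521]), 'wrist_torque': array([-0.02313609, -0.02008848,  0.02483912]), 'grip_force': 0.0, 'grip_width': 0.9975647154854054}
```

View pics/a.png

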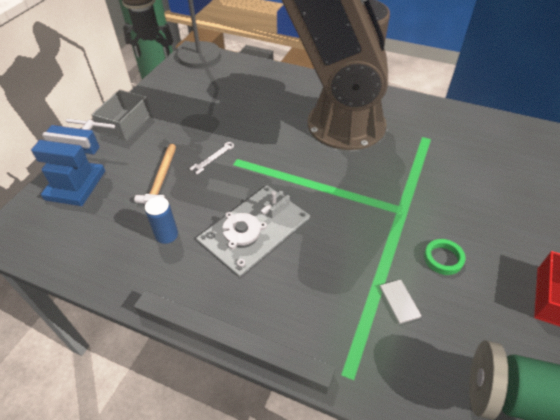

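```bash
python3 - <<'E'
from h import *
from scipy.spatial.transform import Rotation as R
o=get_obs();q=o['orientation'];Rt=R.from_quat([q[1],q[2],q[3],q[0]]).as_matrix()
c=calibration('wrist');M=np.array(c['cam_to_world'])
print(c['fx'],Rt.T@(M[:3,3]-o['eef_pos']),Rt.T@M[:3,:3]); print(Rt)
try: print(tip_extent)
except Exception as e: print(e)
print(o.keys())
E
```

```text
327.97768581886004 [ 0.08048554  0.00060858 -0.15620809] [[ 1.34026067e-03 -9.48736891e-01 -3.16064100e-01]
 [ 9.99998477e-01  9.18180309e-04  1.48434162e-03]
 [-1.11804582e-03 -3.16065608e-01  9.48736676e-01]]
[[ 9.46760505e-01  3.21938731e-01 -1.50735886e-05]
 [ 3.21938731e-01 -9.46760504e-01  3.17680754e-05]
 [-4.04370446e-06 -3.49295311e-05 -9.99999999e-01]]
0.017
dict_keys(['time', 'q', 'qd', 'tau', 'eef_pos', 'orientation', 'force', 'wrist_torque', 'grip_force', 'grip_width'])
```

>>> carry_out(
  deltas=[
    [[60,-42,0,0],[120,-83,0,0],[170,-118,0,0],[220,-152,0,0],[270,-187,0,0],[320,-222,0,0],[370,-256,0,0],[425,-294,0,0],[480,-332,0,0],[527,-365,10,0]],
  ],
)

```text
time: 2.1
eef_pos: [0.5825, -0.1118, 0.2107]
orientation: [0.0, 0.987, 0.163, 0.001]
force: [0.8, -1.3, 0.2]
grip_width: 1.0
grip_force: 0.0
```

>>> carry_out(
  deltas=[
    [[0,0,0,0],[0,0,0,0],[0,0,0,0]],
  ],
  claw=0.4,
)

```text
time: 2.48
eef_pos: [0.5803, -0.1146, 0.2103]
orientation: [0.0, 0.987, 0.163, -0.0]
force: [0.3, 0.4, 0.1]
grip_width: 0.401
grip_force: 0.0
```

```bash
python3 - <<'E'
from h import *
o=get_obs();print(o['time'],o['eef_pos'],o['orientation'],np.abs(o['qd']).max(),o['grip_width'],o['force'])
c=calibration('wrist'); im,d=snap('wrist','w1.png'); np.save('c1.npy',c,allow_pickle=True)
for n in ['flange','ear','notch','bolt_post','nut','washer']:
    print(n,[(np.round(r['point'],4).tolist(),round(r['confidence'],2)) for r in look_for(n,'wrist')[:4]])
E
```

```text
2.475 [ 0.5803337  -0.11455915  0.21027486] [ 6.93286317e-05  9.86705416e-01  1.62518967e-01 -5.65253452e-05] 0.005615368313452871 0.4013329185880968 [0.30288154 0.41298008 0.11562535]
flange [([0.6047, -0.114, 0.0521], 0.75), ([0.4899, -0.073, 0.0471], 0.61), ([0.5506, -0.4412, 0.0225], 0.29)]
ear [([0.6104, -0.1164, 0.0479], 0.79)]
notch []
bolt_post [([0.4926, -0.0733, 0.0473], 0.94)]
nut [([0.696, -0.0832, 0.0222], 0.58), ([0.5529, -0.0834, 0.0104], 0.27)]
washer [([0.6759, -0.2944, 0.0853], 0.67), ([0.6442, -0.2008, 0.0163], 0.52), ([0.61, -0.1149, 0.0464], 0.27)]
```

View pics/w1.png

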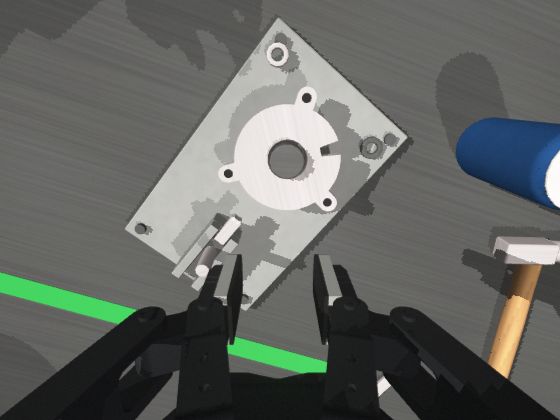

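```bash
cat >> h.py <<'E'
def measure(fn,c,roi=None):
    im=cv2.imread('pics/'+fn);d=np.load('pics/'+fn+'.npy');M=np.array(c['cam_to_world'])
    v,u=np.mgrid[:420,:560]; P=np.stack([(u-c['cx'])/c['fx']*d,(v-c['cy'])/c['fy']*d,d],-1)@M[:3,:3].T+M[:3,3]
    ok=(d>0)&(np.hypot(P[...,0]-.56,P[...,1]+.09)<.26)&(v<325)
    return im,d,P,ok
E
python3 - <<'E'
from h import *
c=np.load('c1.npy',allow_pickle=True).item()
im,d,P,ok=measure('w1.png',c)
z=P[...,2]; print(np.histogram(z[ok],bins=np.arange(-.01,.11,.004)))
m=(ok&(z>.006)&(z<.1)).astype(np.uint8)
n,l,s,ce=cv2.connectedComponentsWithStats(m); i=l[160,250]; print(s[i])
cv2.imwrite('pics/m.png',(l==i).astype(np.uint8)*255)
# plate outline pts on plane z=.012
pm=((l==i)).astype(np.uint8)
ct=max(cv2.findContours(pm,0,2)[0],key=cv2.contourArea)[:,0]
pw=np.array([w(c,d,a,b,.012)[:2] for a,b in ct],np.float32)
r=cv2.minAreaRect(pw);print(r); 
# holes in flange: dark blobs
fl=(np.abs(z-.048)<.004)&ok
g=cv2.cvtColor(im,cv2.COLOR_BGR2GRAY)
def blob(u,v,R=9,zz=.048):
    y,x=np.mgrid[v-R:v+R+1,u-R:u+R+1]; p=g[v-R:v+R+1,u-R:u+R+1].astype(float); 
    t=(p<110)&(np.hypot(y-v,x-u)<R); return w(c,d,x[t].mean(),y[t].mean(),zz)
H=np.array([blob(*p)[:2] for p in [(306,97),(228,174),(327,203)]]);print(H, H.mean(0), np.linalg.norm(H-H.mean(0),axis=1))
print('ang',np.degrees(np.arctan2(*(H-H.mean(0)).T[::-1])))
y,x=np.mgrid[130:190,257:318]; p=P[130:190,257:318]; t=(np.abs(p[...,2]-.058)<.003)
print('post', t.sum(),p[t].mean(0)); 
t=ok&(z>.075)&(z<.1);print('bp',t.sum(),P[t].mean(0),P[t].max(0),u.mean() if 0 else '')
print('notch',w(c,d,327,149,.048),'post px',w(c,d,287,159,.058),'nose',w(c,d,235,220,.048),'bp',w(c,d,205,262,.09), 'plate corners',[w(c,d,*p,.012)[:2] for p in[(279,17),(408,138),(126,229),(247,309)]])
b=cv2.resize(im[60:320,150:400],(800,832)[:2] if 0 else (576,600),interpolation=cv2.INTER_CUBIC);cv2.imwrite('pics/z1.png',b)
E
```

```text
(array([    0,   213, 86336,  1112,   176, 25793,   888,   566,   286,
         179,   181,   473,   285,   350,  9923,   380,   572,   777,
         210,   214,   222,   226,   247,   245,   302,   323,   251,
         261,   257]), array([-0.01 , -0.006, -0.002,  0.002,  0.006,  0.01 ,  0.014,  0.018,
        0.022,  0.026,  0.03 ,  0.034,  0.038,  0.042,  0.046,  0.05 ,
        0.054,  0.058,  0.062,  0.066,  0.07 ,  0.074,  0.078,  0.082,
        0.086,  0.09 ,  0.094,  0.098,  0.102,  0.106]))
[  125    18   283   293 39203]
((0.5544114112854004, -0.09890834987163544), (0.17915605008602142, 0.2978500425815582), 69.4384994506836)
[[ 0.66371048 -0.11550592]
 [ 0.57159085 -0.06690584]
 [ 0.57537366 -0.17067115]] [ 0.60355833 -0.1176943 ] [0.06019194 0.06001156 0.06000768]
ang [   2.08354826  122.18729701 -118.01381131]
post 954 [ 0.60412133 -0.11699519  0.05819464]
bp 1677 [ 0.64844527 -0.26445504  0.087762  ] [ 0.70602314 -0.06606366  0.09997723] 
notch [ 0.62565471 -0.15110935  0.048     ] post px [ 0.6056289  -0.11675002  0.058     ] nose [ 0.52628458 -0.08758649  0.048     ] bp [ 0.49367544 -0.0730414   0.09      ] plate corners [array([ 0.72471356, -0.06831884]), array([ 0.66087952, -0.23567732]), array([0.45982446, 0.02989402]), array([ 0.39988598, -0.13627712])]
```

View pics/z1.png

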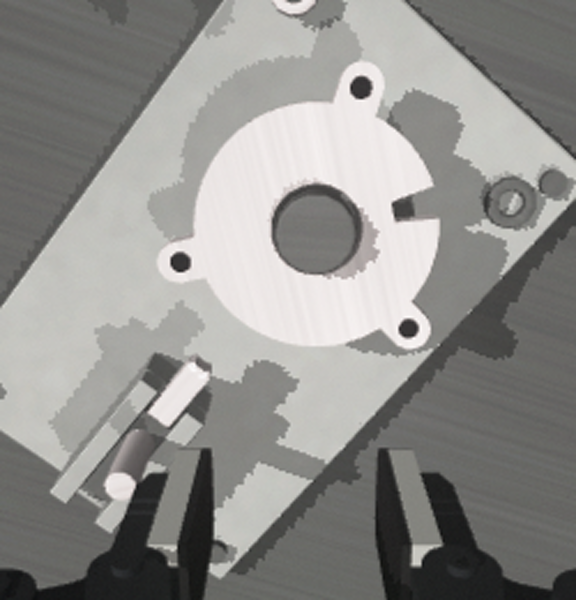

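>>> carry_out(
  deltas=[
    [[1,-6,5,-0.18],[1,-12,10,-0.36],[2,-18,15,-0.54],[2,-24,20,-0.72],[3,-30,30,-0.9],[4,-36,40,-1.08],[4,-42,50,-1.26],[5,-48,55,-1.44],[5.5,-54.7,60,-1.62],[5.5,-54.7,60,-1.806]],
  ],
  claw=0.33,
)

```text
time: 4.08
eef_pos: [0.5681, -0.0596, 0.1497]
orientation: [-0.0, 0.48, 0.877, -0.0]
force: [-0.7, 0.1, 0.3]
grip_width: 0.329
grip_force: 0.0
```

>>> carry_out(
  deltas=[
    [[0,0,0,0],[0,0,0,0]],
  ],
)

```text
time: 4.32
eef_pos: [0.5686, -0.0601, 0.1502]
orientation: [0.0, 0.485, 0.875, 0.0]
force: [0.1, 0.2, -0.0]
grip_width: 0.332
grip_force: 0.0
```

```bash
cat >> h.py <<'E'
from scipy.spatial.transform import Rotation as R
def todelta(T,yaw=None):
    o=get_obs();q=o['orientation'];Rt=R.from_quat([q[1],q[2],q[3],q[0]]).as_matrix()
    y=np.degrees(np.arctan2(Rt[1,0],Rt[0,0])); print('t',o['time'],'pos',o['eef_pos'],'yaw',y,'q6',o['q'][5],'F',o['force'])
    print('delta mm',Rt.T@(np.array(T)-o['eef_pos'])*1000, 'turn',None if yaw is None else np.radians((y-yaw+180)%360-180))
E
python3 - <<'E'
from h import *
todelta([.5679,-.0610,.048],122.2)
c=calibration('wrist'); im,d=snap('wrist','w2.png'); np.save('c2.npy',c,allow_pickle=True)
E
```

```text
t 4.325 pos [ 0.56858592 -0.06007211  0.15019158] yaw 121.9874984846318 q6 -0.7165342935971545 F [ 0.11064666  0.16685144 -0.02758513]
delta mm [ -0.41056184  -1.08492966 102.19150819] turn -0.003708851108652718
```

View pics/w2.png

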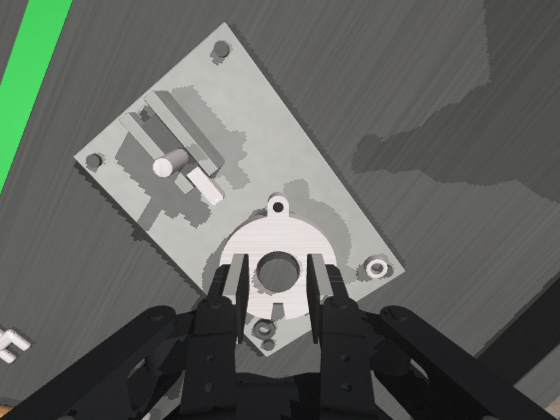

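```bash
python3 - <<'E'
from h import *
c=np.load('c2.npy',allow_pickle=True).item()
im,d,P,ok=measure('w2.png',c); z=P[...,2]; g=cv2.cvtColor(im,6)
y,x=np.mgrid[198:217,269:288];t=(g[198:217,269:288]<110)&(np.hypot(y-207,x-278)<9)
print('ear',w(c,d,x[t].mean(),y[t].mean(),.048))
yy,xx=np.mgrid[240:300,240:320]
print('plate corners',[w(c,d,*p,.012)[:2] for p in[(226,23),(75,157),(403,269),(267,354)]],'bp top',w(c,d,163,167,.09),'nose tip',w(c,d,216,201,.048),'nose root',w(c,d,193,174,.048),'post',w(c,d,278,271,.058))
t=ok&(z>.08)&(z<.095)&(np.hypot(P[...,0]-.493,P[...,1]+.074)<.03);print(t.sum(),P[t].mean(0))
E
```

```text
ear [ 0.57201983 -0.0667782   0.048     ]
plate corners [array([0.4612692 , 0.03241513]), array([ 0.398345  , -0.13399904]), array([ 0.72149075, -0.06610138]), array([ 0.66072734, -0.23050553])] bp top [ 0.48437455 -0.07147407  0.09      ] nose tip [ 0.52613483 -0.08949517  0.048     ] nose root [ 0.49945198 -0.07925307  0.048     ] post [ 0.60135132 -0.11287081  0.058     ]
417 [ 0.48477861 -0.0706284   0.088862  ]
```

>>> carry_out(
  deltas=[
    [[0,-1,20,0],[0,-1,45,0],[0,-1,65,0],[0,-1,80,0],[0,-1,92,0],[0,-1,102,0],[0,-1,102,0],[0,-1,102,0]],
  ],
)

```text
time: 5.38
eef_pos: [0.5679, -0.0605, 0.0485]
orientation: [0.0, 0.483, 0.876, 0.0]
force: [0.1, -0.5, 0.0]
grip_width: 0.33
grip_force: 0.0
```

>>> carry_out(
  deltas=[
    [[0,2.3,0,0.035],[-0.2,4.7,0,0.07],[-0.4,7.0,0,0.105],[-0.7,9.3,0,0.14],[-1.5,13.9,0,0.209],[-3.3,20.7,0,0.314],[-5.8,27.3,0,0.419],[-9.0,33.5,0,0.524],[-13.5,40.3,0,0.646],[-18.8,46.5,0,0.768]],
  ],
)

```text
time: 6.62
eef_pos: [0.6173, -0.0515, 0.0481]
orientation: [-0.0, 0.777, 0.629, -0.0]
force: [-0.4, -0.3, 0.8]
grip_width: 0.332
grip_force: 0.0
```

```bash
python3 - <<'E'
from h import *
todelta([.6036,-.1177,.048]); o=get_obs();p=o['eef_pos'][:2]-[.6036,-.1177];print(np.hypot(*p),np.degrees(np.arctan2(p[1],p[0])))
E
```

```text
t 6.625 pos [ 0.61731194 -0.05148243  0.04807812] yaw 77.96701866176232 q6 0.07784537617726323 F [-0.43386613 -0.27075746  0.75757319]
delta mm [-67.62121679   0.39403773   0.07750248] turn None
0.06762236412660366 78.30087760338547
```

>>> carry_out(
  deltas=[
    [[-0.5,8.2,0,0.122],[-2.3,17.3,0,0.262],[-5.3,26.2,0,0.401],[-9.6,34.5,0,0.541],[-14.9,42.2,0,0.681],[-21.3,49.0,0,0.82],[-28.6,54.9,0,0.96],[-36.6,59.7,0,1.1],[-45.2,63.3,0,1.239],[-55.4,66.0,0,1.396]],
  ],
)

```text
time: 7.88
eef_pos: [0.6705, -0.1194, 0.048]
orientation: [-0.0, 1.0, -0.018, -0.0]
force: [-0.0, -0.1, -0.2]
grip_width: 0.328
grip_force: 0.0
```

>>> carry_out(
  deltas=[
    [[-0.3,5.8,0,0.087],[-0.9,11.1,0,0.166],[-1.7,15.1,0,0.227],[-2.5,18.0,0,0.271],[-3.3,20.7,0,0.314],[-3.3,20.7,0,0.314],[-3.3,20.7,0,0.314]],
  ],
)

```text
time: 8.75
eef_pos: [0.6665, -0.1397, 0.0481]
orientation: [-0.0, 0.985, -0.171, -0.0]
force: [0.1, -0.6, 0.4]
grip_width: 0.329
grip_force: 0.0
```

```bash
python3 - <<'E'
from h import *
todelta([.6036,-.1177,.048]); o=get_obs();p=o['eef_pos'][:2]-[.6036,-.1177];print(np.hypot(*p),np.degrees(np.arctan2(p[1],p[0])))
c=calibration('wrist'); im,d=snap('wrist','w3.png'); np.save('c3.npy',c,allow_pickle=True)
E
```

```text
t 8.75 pos [ 0.66647176 -0.1396978   0.04807625] yaw -19.68400000941417 q6 1.6631857569935178 F [ 0.10804036 -0.60971079  0.35301496]
delta mm [-66.60739247   0.46489438   0.08138303] turn None
0.0666090209166791 -19.28410469334708
```

View pics/w3.png

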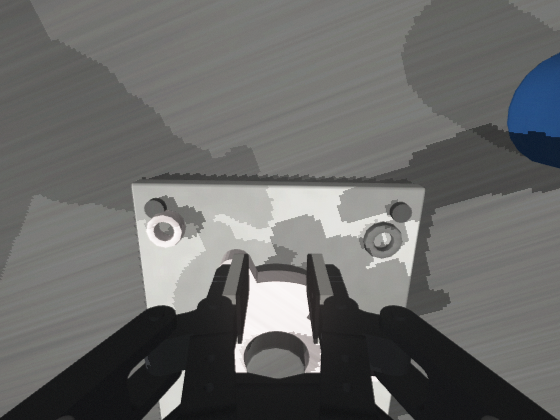

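>>> carry_out(
  deltas=[
    [[0,0,-5,0],[0,0,-15,0],[0,0,-35,0],[0,0,-65,0],[20,0,-100,0],[40,0,-130,0],[50,0,-150,0],[50,0,-150,0],[50,0,-150,0]],
  ],
)

```text
time: 9.93
eef_pos: [0.7127, -0.1564, 0.1979]
orientation: [-0.0, 0.985, -0.171, -0.0]
force: [0.8, -0.1, 0.3]
grip_width: 0.329
grip_force: 0.0
```

```bash
python3 - <<'E'
from h import *
todelta([.6036,-.1177,.048])
c=calibration('wrist'); im,d=snap('wrist','w4.png'); np.save('c4.npy',c,allow_pickle=True)
E
```

```text
t 9.925 pos [ 0.71272843 -0.15643224  0.19790432] yaw -19.719260014318106 q6 1.6573439829014298 F [ 0.75121431 -0.12540567  0.30258602]
delta mm [-115.68064765    0.35382384  149.99455641] turn None
```

View pics/w4.png

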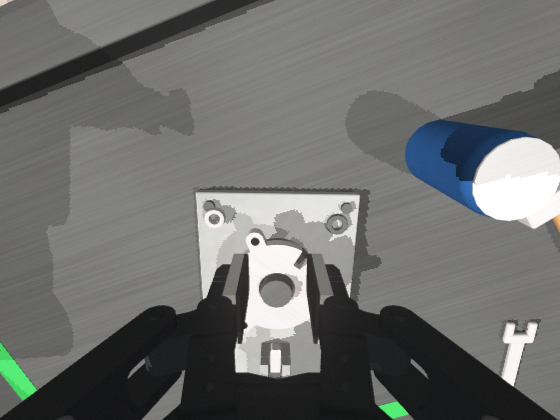

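```bash
python3 - <<'E'
from h import *
for k in (3,4):
    c=np.load(f'c{k}.npy',allow_pickle=True).item(); d=np.load(f'pics/w{k}.png.npy')
    M=np.array(c['cam_to_world'])
    for u,v in [(236,258),(236,275),(241,262),(314,258),(320,262),(318,275)]: print(k,u,v,w(c,d,u,v).round(4))
c=np.load('c4.npy',allow_pickle=True).item();d=np.load('pics/w4.png.npy')
e=w(c,d,255,241,.048);print('ear',e,np.degrees(np.arctan2(e[1]+.1177,e[0]-.6036)),'notch',w(c,d,304,256,.048),'post',w(c,d,277,290,.058))
Mt=R.from_quat([.985,-.171,0,0]).as_matrix()
E
```

```text
3 236 258 [ 0.6826 -0.1267  0.0703]
3 236 275 [ 0.682  -0.1284  0.0851]
3 241 262 [ 0.6819 -0.1293  0.0744]
3 314 258 [ 0.6712 -0.1602  0.0711]
3 320 262 [ 0.6698 -0.1623  0.0738]
3 318 275 [ 0.6704 -0.1602  0.0848]
4 236 258 [ 0.7288 -0.1434  0.2199]
4 236 275 [ 0.7287 -0.1453  0.2356]
4 241 262 [ 0.7283 -0.1461  0.2244]
4 314 258 [ 0.717  -0.1769  0.2202]
4 320 262 [ 0.7162 -0.179   0.2238]
4 318 275 [ 0.717  -0.1769  0.2351]
ear [ 0.66341781 -0.11602086  0.048     ] 1.6079256326777014 notch [ 0.63037632 -0.15782784  0.048     ] post [ 0.60758513 -0.11992714  0.058     ]
```

```bash
python3 - <<'E'
from h import *
print(tip_extent)
poses={2:([.5686,-.0601,.1502],121.99),4:([.7127,-.1564,.1979],-19.72)}
for k,(p,yw) in poses.items():
    c=np.load(f'c{k}.npy',allow_pickle=True).item(); d=np.load(f'pics/w{k}.png.npy'); M=np.array(c['cam_to_world'])
    v,u=np.mgrid[:420,:560]; P=np.stack([(u-c['cx'])/c['fx']*d,(v-c['cy'])/c['fy']*d,d],-1)@M[:3,:3].T+M[:3,3]-p
    a=np.radians(yw); X=P[...,0]*np.cos(a)+P[...,1]*np.sin(a); Y=P[...,0]*np.sin(a)-P[...,1]*np.cos(a); Z=-P[...,2]
    for s in (-1,1):
        m=(d>0)&(d<.3)&(s*Y>5)&(s*Y<30)&(np.abs(X)<20)&(Z<40); print(k,s,m.sum(),'Zmax',np.percentile(Z[m],[50,95,99,100]) if 0 else 1000*np.sort(Z[m])[-5:], 'Y',1000*Y[m&(Z>-.04)].min(),1000*Y[m&(Z>-.04)].max(),'X',1000*X[m].min(),1000*X[m].max())
    print(d[300,230:260:5],d[262,225:250:3],'rows',[ (vv,round(1000*Z[vv,238],1)) for vv in range(240,300,6)])
E
```

```text
0.017Traceback (most recent call last):
  File "<stdin>", line 9, in <module>
    return umr_minimum(a, axis, None, out, keepdims, initial, where)
ValueError: zero-size array to reduction operation minimum which has no identity
```

```bash
python3 - <<'E'
from h import *
poses={2:([.5686,-.0601,.1502],121.99),4:([.7127,-.1564,.1979],-19.72)}
for k,(p,yw) in poses.items():
    c=np.load(f'c{k}.npy',allow_pickle=True).item(); d=np.load(f'pics/w{k}.png.npy'); M=np.array(c['cam_to_world'])
    v,u=np.mgrid[:420,:560]; P=np.stack([(u-c['cx'])/c['fx']*d,(v-c['cy'])/c['fy']*d,d],-1)@M[:3,:3].T+M[:3,3]-p
    a=np.radians(yw); X=P[...,0]*np.cos(a)+P[...,1]*np.sin(a); Y=P[...,0]*np.sin(a)-P[...,1]*np.cos(a); Z=-P[...,2]
    for s in (-1,1):
        m=(d>0)&(s*Y>.005)&(s*Y<.04)&(np.abs(X)<.02)&(Z<.04); print(k,s,m.sum(),'Zmax',1000*np.sort(Z[m])[-5:], 'Y',1000*Y[m&(Z>-.04)].min(),1000*Y[m&(Z>-.04)].max(),'X',1000*X[m].min(),1000*X[m].max())
    print('rows',[ (vv,(1000*np.array([X[vv,238],Y[vv,238],Z[vv,238]])).round(1).tolist()) for vv in range(240,300,6)])
E
```

```text
2 -1 11712 Zmax [-14.41219064 -14.32703184 -14.2087688  -14.20561793 -13.55531597] Y -28.400858969252276 -14.620220522800706 X -13.263462107805315 19.92225625348374
2 1 12067 Zmax [-14.5372401  -14.18243429 -13.8679151  -13.84686623 -13.78896898] Y 13.229742094175295 27.175142117389374 X -13.404913876920011 19.991451440871046
rows [(240, [-37.6, -34.7, 102.0]), (246, [-43.3, -34.9, 102.0]), (252, [-48.8, -35.0, 101.5]), (258, [10.6, -18.6, -22.7]), (264, [10.7, -18.0, -28.3]), (270, [10.2, -17.5, -32.7]), (276, [10.4, -16.9, -37.9]), (282, [10.8, -16.3, -43.1]), (288, [10.3, -15.9, -46.5]), (294, [10.9, -15.3, -51.6])]
4 -1 12210 Zmax [-14.49200928 -14.24083923 -14.17357278 -14.08414698 -13.85024339] Y -26.556783320890794 -12.679670015108371 X -13.055976834578995 19.999555867268665
4 1 11534 Zmax [-14.43366309 -14.16530796 -14.12048596 -14.03132581 -14.00543197] Y 15.178692555601254 28.922006510443783 X -12.905975109072893 19.96378876422308
rows [(240, [-75.7, -43.5, 186.7]), (246, [-82.7, -43.6, 185.5]), (252, [-90.5, -43.9, 185.8]), (258, [11.1, -16.7, -22.7]), (264, [11.6, -15.9, -29.1]), (270, [11.0, -15.5, -33.2]), (276, [10.5, -15.1, -37.2]), (282, [10.4, -14.6, -41.7]), (288, [11.6, -13.8, -47.8]), (294, [10.7, -13.6, -50.4])]
```

>>> carry_out(
  deltas=[
    [[-17,-4,0,-0.18],[-34,-8,0,-0.36],[-51,-12,5,-0.54],[-68,-16,10,-0.72],[-85,-20,20,-0.9],[-102,-24,30,-1.08],[-119,-29,40,-1.26],[-136,-33,50,-1.44],[-153,-37,60,-1.62],[-168.5,-40.9,70,-1.8]],
  ],
)

```text
time: 11.22
eef_pos: [0.5671, -0.0608, 0.1271]
orientation: [-0.001, 0.745, 0.668, -0.001]
force: [-1.5, 0.6, -0.7]
grip_width: 0.331
grip_force: 0.0
```

>>> carry_out(
  deltas=[
    [[0,0,10,-0.18],[0,0,15,-0.36],[0,0,20,-0.54],[0,0,25,-0.677],[0,0,25,-0.677],[0,0,25,-0.677]],
  ],
)

```text
time: 11.98
eef_pos: [0.5683, -0.0613, 0.103]
orientation: [-0.0, 0.485, 0.875, -0.0]
force: [0.1, 1.1, -0.1]
grip_width: 0.33
grip_force: 0.0
```

```bash
python3 - <<'E'
from h import *
todelta([.5679,-.0610,.020],122.2)
E
```

```text
t 11.975 pos [ 0.56826393 -0.06125222  0.10296069] yaw 122.01192056284694 q6 -0.7191408193568305 F [ 0.09830873  1.11579728 -0.13857975]
delta mm [ 0.37113022 -0.1352673  82.96093139] turn -0.0032826054336189663
```

>>> carry_out(
  deltas=[
    [[0,0,20,0],[0,0,40,0],[0,0,55,0],[0,0,62,0],[0,0,66,0],[0,0,69,0],[0,0,71,0],[0,0,71,0]],
  ],
)

```text
time: 12.98
eef_pos: [0.5687, -0.0613, 0.0322]
orientation: [0.0, 0.483, 0.875, 0.0]
force: [0.2, 0.3, -0.7]
grip_width: 0.333
grip_force: 0.0
```

>>> carry_out(
  deltas=[
    [[0,0,3,0],[0,0,6,0],[0,0,9,0],[0,0,11,0],[0,0,12,0],[0,0,12,0]],
  ],
)

```text
time: 13.72
eef_pos: [0.5686, -0.0613, 0.02]
orientation: [-0.0, 0.483, 0.875, -0.0]
force: [-0.2, 0.5, 0.2]
grip_width: 0.325
grip_force: 0.0
```

>>> carry_out(
  deltas=[
    [[0,2.3,0,0.035],[-0.2,4.7,0,0.07],[-0.4,7.0,0,0.105],[-0.7,9.3,0,0.14],[-1.0,11.6,0,0.175]],
  ],
)

```text
time: 14.35
eef_pos: [0.579, -0.056, 0.0201]
orientation: [-0.0, 0.559, 0.829, -0.0]
force: [-0.7, -2.3, 2.4]
grip_width: 0.33
grip_force: 1.0
```

```bash
python3 - <<'E'
from h import *
todelta([.5679,-.0610,.020],122.2)
c=calibration('wrist'); im,d=snap('wrist','w5.png'); np.save('c5.npy',c,allow_pickle=True)
E
```

```text
t 14.35 pos [ 0.57901579 -0.05598137  0.0200971 ] yaw 112.0452063202052 q6 -0.5331579045080128 F [-0.73006692 -2.34205542  2.43240313]
delta mm [ -0.47954425 -12.18674592   0.10034109] turn -0.17723458457313016
```

View pics/w5.png

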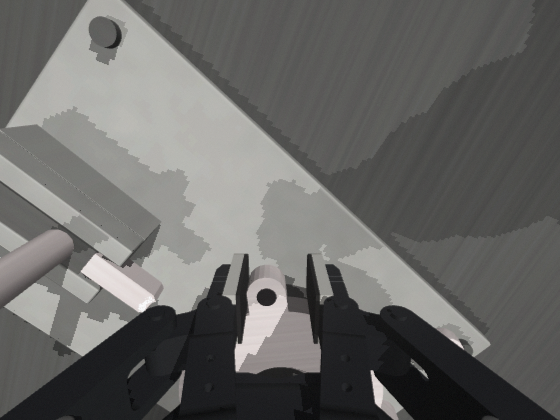

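>>> carry_out(
  deltas=[
    [[-0.2,4.6,0,0.07],[-1.0,11.5,0,0.175],[-2.9,19.4,0,0.297],[-5.7,27.0,0,0.419],[-9.5,34.2,0,0.541],[-14.1,40.9,0,0.663],[-19.5,47.0,0,0.785],[-25.6,52.4,0,0.908],[-32.2,57.0,0,1.03],[-39.5,60.7,0,1.152]],
  ],
)

```text
time: 15.65
eef_pos: [0.65, -0.0695, 0.0199]
orientation: [-0.0, 0.921, 0.39, -0.0]
force: [-3.2, 0.2, 0.1]
grip_width: 0.325
grip_force: 1.0
```

>>> carry_out(
  deltas=[
    [[-0.5,8.1,0,0.122],[-2.0,16.1,0,0.244],[-4.4,23.8,0,0.367],[-7.8,31.2,0,0.489],[-12.0,38.1,0,0.611],[-17.1,44.5,0,0.733],[-22.9,50.2,0,0.855],[-29.3,55.1,0,0.977],[-35.3,58.7,0,1.082],[-39.5,60.7,0,1.152]],
  ],
)

```text
time: 16.9
eef_pos: [0.6664, -0.1402, 0.0199]
orientation: [-0.0, 0.985, -0.174, -0.0]
force: [-0.4, 2.3, -0.3]
grip_width: 0.33
grip_force: 0.9
```

>>> carry_out(
  deltas=[
    [[0,0,0,0],[0,0,0,0]],
  ],
)

```text
time: 17.15
eef_pos: [0.6668, -0.1401, 0.0201]
orientation: [-0.0, 0.985, -0.171, 0.0]
force: [0.3, -0.0, -0.0]
grip_width: 0.33
grip_force: 0.0
```

```bash
python3 - <<'E'
from h import *
todelta([.6036,-.1177,.020],122.2)
c=calibration('wrist'); im,d=snap('wrist','w6.png'); np.save('c6.npy',c,allow_pickle=True)
a,_=snap('side','s6.png')
im,d,P,ok=measure('w6.png',c); g=cv2.cvtColor(im,6)
t=(g[280:312,250:300]<100); y,x=np.nonzero(t); print(t.sum(), x.mean()+250,y.mean()+280)
e=w(c,d,x.mean()+250,y.mean()+280,.048);print('ear',e,np.degrees(np.arctan2(e[1]+.1177,e[0]-.6036)))
E
```

```text
t 17.15 pos [ 0.66677717 -0.14005373  0.02010448] yaw -19.7450383953789 q6 1.6637785685254565 F [ 0.27173518 -0.02189706 -0.02247366]
delta mm [-67.01458037   0.30403632   0.09141733] turn -2.4774082768691303
446 276.9170403587444 296.80941704035877
ear [ 0.66097419 -0.13899177  0.048     ] -20.360074715132065
```

View pics/w6.png

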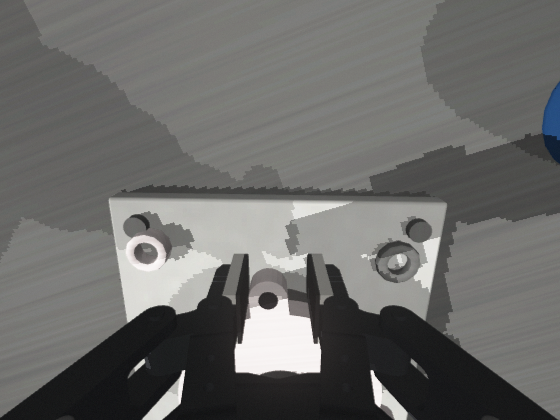

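```bash
python3 - <<'E'
from h import *
c=np.load('c6.npy',allow_pickle=True).item()
im,d,P,ok=measure('w6.png',c); g=cv2.cvtColor(im,6)
y,x=np.mgrid[289:310,258:279];t=(g[289:310,258:279]<90)&(np.hypot(y-299,x-268)<11)
e=w(c,d,x[t].mean(),y[t].mean(),.048);print('ear',x[t].mean(),y[t].mean(),e,np.degrees(np.arctan2(e[1]+.1177,e[0]-.6036)),np.hypot(e[1]+.1177,e[0]-.6036))
E
```

```text
ear 267.6511627906977 300.0813953488372 [ 0.66076617 -0.13442631  0.048     ] -16.309003979327862 0.05956291061131527
```

>>> carry_out(
  deltas=[
    [[0,1.7,0,0.025],[-0.1,3.4,0,0.05],[-0.2,4.9,0,0.073],[-0.2,4.9,0,0.073],[-0.2,4.9,0,0.073]],
  ],
)

```text
time: 17.88
eef_pos: [0.6648, -0.1449, 0.0201]
orientation: [0.0, 0.978, -0.208, 0.0]
force: [-0.4, 0.1, 0.0]
grip_width: 0.328
grip_force: 0.1
```

>>> carry_out(
  deltas=[
    [[0,-2.5,0,0],[0,-2.5,-10,0],[0,-2.5,-30,0],[0,-2.5,-70,0],[10,0,-120,0],[25,0,-160,0],[25,0,-180,0],[25,0,-180,0],[25,0,-180,0]],
  ],
  claw=1,
)

```text
time: 19.0
eef_pos: [0.6864, -0.1545, 0.1988]
orientation: [-0.0, 0.978, -0.208, -0.001]
force: [0.3, 0.5, -0.8]
grip_width: 1.003
grip_force: 0.0
```

```bash
python3 - <<'E'
from h import *
todelta([.6036,-.1177,.020])
c=calibration('wrist'); im,d=snap('wrist','w7.png'); np.save('c7.npy',c,allow_pickle=True)
b=cv2.imread('pics/w7.png');cv2.imwrite('pics/z7.png',cv2.resize(b[170:420,180:380],(480,600),interpolation=cv2.INTER_CUBIC))
E
```

```text
t 19.0 pos [ 0.6863971  -0.15448869  0.19880874] yaw -24.011987288914575 q6 1.725410118583191 F [ 0.33169927  0.46714415 -0.78211357]
delta mm [-9.02140372e+01  2.88743560e-02  1.79004915e+02] turn None
```

View pics/z7.png

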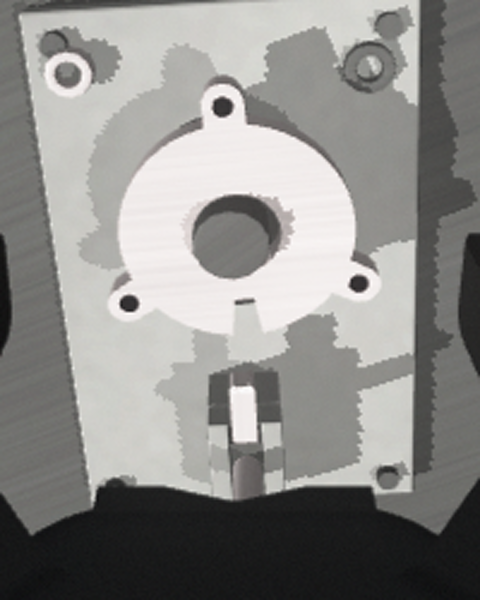

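```bash
python3 - <<'E'
from h import *
c=np.load('c7.npy',allow_pickle=True).item()
im,d,P,ok=measure('w7.png',c); g=cv2.cvtColor(im,6); z=P[...,2]
def blob(u,v,R=6):
    y,x=np.mgrid[v-R:v+R+1,u-R:u+R+1]; t=(g[v-R:v+R+1,u-R:u+R+1]<120)&(np.hypot(y-v,x-u)<R); return w(c,d,x[t].mean(),y[t].mean(),.048)[:2]
H=np.array([blob(273,214),blob(234,296),blob(329,288)]);C=H.mean(0);a=np.degrees(np.arctan2(*(H-C).T[::-1]))
print(H,C,np.linalg.norm(H-C,axis=1),a, 'flange x', np.mean((a-[0,-120+0,120]+ [0,0,0]+180)%360-180))
# nose: bright pixels centre per row
for v in range(332,354,3):
    r=g[v,262:300].astype(int); t=np.nonzero(r>225)[0]; 
    if len(t): print(v,t.min()+262,t.max()+262,d[v,int(t.mean())+262].round(4),w(c,d,(t.min()+t.max())/2+262,v,.048)[:2].round(4),w(c,d,int(t.mean())+262,v)[2].round(4))
# plate edges, from plate mask z in .006-.018 boundary
L=[];Rr=[]
for v in range(180,370,4):
    m=np.nonzero(ok[v]&(z[v]>.006)&(np.arange(560)>185)&(np.arange(560)<362))[0]
    L.append(w(c,d,m.min()-.5,v,.012)[:2]);Rr.append(w(c,d,m.max()+.5,v,.012)[:2])
for q in (L,Rr):
    vx,vy,x0,y0=cv2.fitLine(np.array(q,np.float32),cv2.DIST_HUBER,0,.001,.001).ravel(); s=np.sign(vx);vx*=s;vy*=s
    print('edge ang',np.degrees(np.arctan2(vy,vx)),'dist of C',(C[0]-x0)*-vy+(C[1]-y0)*vx)
E
```

```text
[[ 0.65905386 -0.13842943]
 [ 0.58993255 -0.06090475]
 [ 0.5573373  -0.15964455]] [ 0.6021079  -0.11965958] [0.05995956 0.06000308 0.0600267 ] [ -18.24264132  101.70730764 -138.23170788] flange x -18.25568051970374
332 276 285 0.3725 [ 0.5257 -0.0886] 0.0475
335 276 285 0.3727 [ 0.5219 -0.0869] 0.0484
338 277 285 0.3737 [ 0.5179 -0.0858] 0.0487
341 277 285 0.3743 [ 0.514  -0.0841] 0.0493
344 277 286 0.3762 [ 0.5099 -0.0829] 0.0488
347 277 286 0.3781 [ 0.506  -0.0812] 0.0483
350 277 286 0.3793 [ 0.5021 -0.0794] 0.0485
353 278 286 0.3807 [ 0.4979 -0.0782] 0.0485Traceback (most recent call last):
  File "<stdin>", line 16, in <module>
    return umr_minimum(a, axis, None, out, keepdims, initial, where)
ValueError: zero-size array to reduction operation minimum which has no identity
```

>>> carry_out(
  deltas=[
    [[-25,-2.5,20,0],[-25,-2.5,55,0],[-25,-2.5,90,0],[-25,-2.5,120,0],[-25,-2.5,140,0],[-25,-2.5,155,0],[-25,-2.5,168,0],[-25,-2.5,175,0],[-25,-2.5,180,0],[-25,-2.5,180,0]],
  ],
  claw=0.33,
)

```text
time: 20.3
eef_pos: [0.6658, -0.1425, 0.0202]
orientation: [-0.0, 0.978, -0.208, 0.0]
force: [-0.3, -0.0, 0.6]
grip_width: 0.334
grip_force: 0.0
```

>>> carry_out(
  deltas=[
    [[0,1.5,0,0.02],[0,3,0,0.04],[0,4.5,0,0.056],[0,6,0,0.072],[0,7.2,0,0.084],[0,8.2,0,0.092],[0,9,0,0.096],[0,9,0,0.096]],
  ],
)

```text
time: 21.3
eef_pos: [0.6621, -0.1508, 0.0201]
orientation: [0.0, 0.967, -0.255, 0.0]
force: [0.5, 1.7, 0.5]
grip_width: 0.333
grip_force: 0.7
```

>>> carry_out(
  deltas=[
    [[0,-2.5,0,0],[0,-2.5,-10,0],[0,-2.5,-30,0],[0,-2.5,-70,0],[10,0,-120,0],[25,0,-160,0],[25,0,-180,0],[25,0,-180,0],[25,0,-180,0]],
  ],
  claw=1,
)

```text
time: 22.42
eef_pos: [0.6826, -0.1626, 0.1988]
orientation: [-0.0, 0.967, -0.255, -0.001]
force: [-0.8, -0.5, -1.0]
grip_width: 1.002
grip_force: 0.0
```

```bash
cat > m.py <<'E'
from h import *
import sys
k=sys.argv[1]; todelta([.6036,-.1177,.020])
c=calibration('wrist'); snap('wrist',k+'.png'); 
im,d,P,ok=measure(k+'.png',c); g=cv2.cvtColor(im,6)
t=((g<125)*255).astype(np.uint8)
n,l,s,ce=cv2.connectedComponentsWithStats(t[:325])
cand=[]
for i in range(1,n):
    if 25<s[i][4]<140:
        p=w(c,d,*ce[i],.048)[:2]; r=np.hypot(*(p-[.6036,-.1187]))
        if .053<r<.067: cand.append(p)
print(np.round(cand,4))
import itertools
for q in itertools.combinations(cand,3):
    q=np.array(q);C=q.mean(0);r=np.linalg.norm(q-C,axis=1)
    if np.abs(r-.06).max()<.0012:
        a=np.degrees(np.arctan2(*(q-C).T[::-1])); th=((a+20.5+60)%120-60-20.5).mean(); u=np.radians(-20.5);Y=np.array([-np.sin(u),np.cos(u)])
        N=C-.051*np.array([np.cos(np.radians(th)),np.sin(np.radians(th))]); A=np.array([.5118,-.0834])
        print('C',C,'ang',th,'C y',1000*(C-A)@Y,'notch y mm',1000*(N-A)@Y)
E
python3 m.py w8
```

```text
t 22.425 pos [ 0.68264551 -0.16255585  0.1987992 ] yaw -29.51413514465106 q6 1.808957627780787 F [-0.83221829 -0.51726809 -0.98957435]
delta mm [-90.49559392  -0.19039174 178.99693599] turn None
[[ 0.6564 -0.1433]
 [ 0.5631 -0.1622]
 [ 0.5532 -0.1549]
 [ 0.5948 -0.0596]]
C [ 0.60147978 -0.1192618 ] ang -23.60398797961459 C y -2.1842285214233392 notch y mm 0.5773355117433159
```

>>> carry_out(
  deltas=[
    [[-25,2,0,-0.03],[-60,6,0,-0.06],[-100,10,0,-0.09],[-140,14,0,-0.12],[-180,18,0,-0.157],[-215,21,0,-0.157],[-240,23.7,0,-0.157],[-240,23.7,0,-0.157],[-240,23.7,0,-0.157]],
  ],
  claw=0,
)

```text
time: 23.6
eef_pos: [0.4636, -0.0654, 0.1997]
orientation: [0.0, 0.984, -0.178, -0.0]
force: [0.3, 0.3, 0.6]
grip_width: -0.002
grip_force: 0.0
```

```bash
python3 - <<'E'
from h import *
todelta([.462,-.065,.048],-20.5); o=get_obs(); p=o['eef_pos'];print(o['grip_width'])
c=calibration('wrist'); im,d=snap('wrist','w9.png'); np.save('c9.npy',c,allow_pickle=True)
M=np.array(c['cam_to_world']);v,u=np.mgrid[:420,:560]; W=np.stack([(u-c['cx'])/c['fx']*d,(v-c['cy'])/c['fy']*d,d],-1)@M[:3,:3].T+M[:3,3];P=W-p
a=np.radians(-20.5); X=P[...,0]*np.cos(a)+P[...,1]*np.sin(a); Y=P[...,0]*np.sin(a)-P[...,1]*np.cos(a); Z=-P[...,2]
m=(d>0)&(np.abs(Y)<.03)&(np.abs(X)<.02)&(Z<.03)&(Z>-.05);print('tip',1000*np.sort(Z[m])[-5:],'X',1000*np.percentile(X[m],[1,50,99]),'Y',1000*np.percentile(Y[m],[1,99]))
t=(d>0)&(W[...,2]>.055)&(W[...,2]<.095)&(np.hypot(W[...,0]-.487,W[...,1]+.073)<.03);print('bolt post',t.sum(),W[t].min(0),W[t].max(0)); tt=t&(W[...,2]>.086);print(W[tt].mean(0))
E
```

```text
t 23.6 pos [ 0.46357025 -0.06544593  0.19970577] yaw -20.516899358784777 q6 1.723917249979092 F [0.32630257 0.28151078 0.55867256]
delta mm [-1.57255802e+00  1.19664531e-01  1.51706359e+02] turn -0.0002949494522700546
-0.0016348485452354147
tip [-16.19678595 -16.19213156 -16.17098362 -15.91437975 -15.60602671] X [ 6.11475345 10.50415444 11.64022055] Y [-12.12439605  14.43265524]
bolt post 317 [ 0.47722796 -0.07944099  0.05508178] [ 0.49092255 -0.06571289  0.09202419]
[ 0.48439857 -0.07265252  0.08994498]
```

View pics/w9.png

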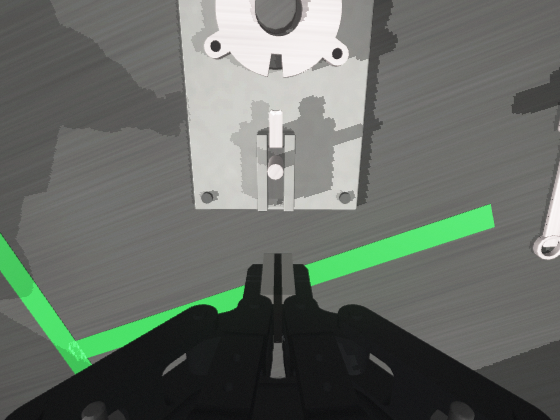

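>>> carry_out(
  deltas=[
    [[-2,0,30,0],[-2,0,65,0],[-2,0,95,0],[-2,0,120,0],[-2,0,138,0],[-2,0,148,0],[-2,0,153,0],[-2,0,153,0]],
  ],
)

```text
time: 24.65
eef_pos: [0.4617, -0.0647, 0.0471]
orientation: [-0.0, 0.984, -0.178, 0.0]
force: [0.4, 0.4, -0.1]
grip_width: -0.001
grip_force: 0.0
```

>>> carry_out(
  deltas=[
    [[1,0,0,0],[2,0,0,0],[3,0,0,0],[4,0,0,0],[5,0,0,0],[6,0,0,0],[7,0,0,0],[8,0,0,0],[9,0,0,0],[10,0,0,0]],
  ],
)

```text
time: 25.9
eef_pos: [0.4707, -0.0682, 0.0471]
orientation: [-0.0, 0.984, -0.178, -0.0]
force: [-3.9, 1.6, 0.7]
grip_width: -0.002
grip_force: 1.8
```

>>> carry_out(
  deltas=[
    [[2,0,0,0],[4,0,0,0],[6,0,0,0],[8,0,0,0],[10,0,0,0],[12,0,0,0],[14,0,0,0],[16,0,0,0],[18,0,0,0],[20,0,0,0]],
  ],
)

```text
time: 27.15
eef_pos: [0.4897, -0.0752, 0.0471]
orientation: [-0.0, 0.984, -0.178, -0.0]
force: [-4.2, 0.8, -0.4]
grip_width: 0.004
grip_force: 1.8
```

>>> carry_out(
  deltas=[
    [[1,0,0,0],[2,0,0,0],[3,0,0,0],[4,0,0,0],[5,0,0,0],[6,0,0,0]],
  ],
)

```text
time: 27.9
eef_pos: [0.4952, -0.0773, 0.0471]
orientation: [0.0, 0.984, -0.178, -0.0]
force: [-3.6, 0.8, -1.8]
grip_width: -0.004
grip_force: 1.8
```

```bash
python3 - <<'E'
from h import *
todelta([.462,-.065,.048],-20.5)
c=calibration('wrist'); im,d=snap('wrist','w10.png')
b=cv2.imread('pics/w10.png');cv2.imwrite('pics/z10.png',cv2.resize(b[0:300,130:430],(600,600),interpolation=cv2.INTER_CUBIC))
E
```

```text
t 27.9 pos [ 0.49523119 -0.07730314  0.04709294] yaw -20.523204795453044 q6 1.7136823204511686 F [-3.6443049   0.77627808 -1.82153993]
delta mm [-35.43534673   0.1281595   -0.90659398] turn -0.00040500008290735907
```

View pics/z10.png

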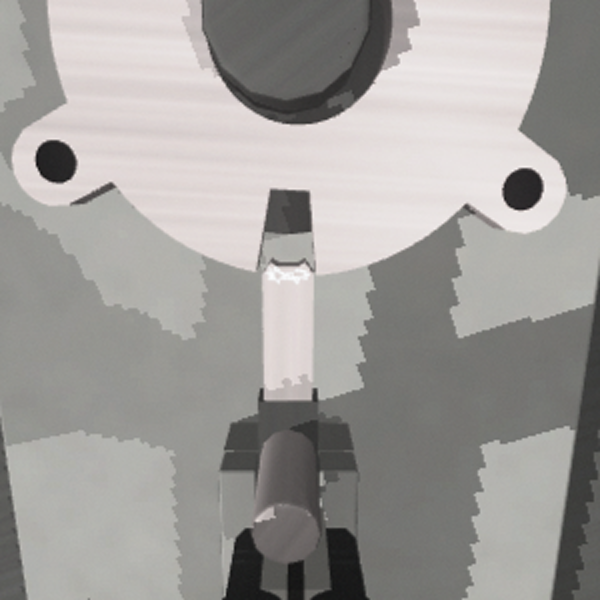

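>>> carry_out(
  deltas=[
    [[1,0,0,0],[2,0,0,0],[3,0,0,0],[4,0,0,0],[5,0,0,0],[6,0,0,0]],
  ],
)

```text
time: 28.7
eef_pos: [0.5008, -0.0794, 0.0471]
orientation: [-0.0, 0.984, -0.178, -0.0]
force: [-4.5, -0.6, -1.2]
grip_width: 0.001
grip_force: 1.8
```

>>> carry_out(
  deltas=[
    [[1,0,0,0],[2,0,0,0],[3,0,0,0],[4,0,0,0],[5,0,0,0],[6,0,0,0]],
  ],
)

```text
time: 29.45
eef_pos: [0.5065, -0.0815, 0.0471]
orientation: [-0.0, 0.984, -0.178, 0.0]
force: [-3.3, -0.9, -0.7]
grip_width: -0.001
grip_force: 1.8
```

>>> carry_out(
  deltas=[
    [[0.7,0,0,0],[1.4,0,0,0],[2.1,0,0,0],[2.8,0,0,0]],
  ],
)

```text
time: 29.95
eef_pos: [0.5091, -0.0825, 0.0471]
orientation: [0.0, 0.984, -0.178, -0.0]
force: [-4.3, -0.6, -0.7]
grip_width: 0.002
grip_force: 1.8
```

>>> carry_out(
  deltas=[
    [[0.5,0,0,0],[1,0,0,0],[1.5,0,0,0],[2,0,0,0]],
  ],
)

```text
time: 30.45
eef_pos: [0.5104, -0.083, 0.0471]
orientation: [-0.0, 0.984, -0.178, -0.001]
force: [-7.3, 1.1, 1.2]
grip_width: -0.001
grip_force: 3.5
```

>>> carry_out(
  deltas=[
    [[0.5,0,0,0],[1,0,0,0],[1.5,0,0,0]],
  ],
)

```text
time: 30.82
eef_pos: [0.5116, -0.0835, 0.047]
orientation: [-0.0, 0.984, -0.178, -0.001]
force: [-7.8, 0.2, 2.0]
grip_width: 0.0
grip_force: 3.6
```

>>> carry_out(
  deltas=[
    [[0.5,0,0,0],[1,0,0,0]],
  ],
)

```text
time: 31.08
eef_pos: [0.5122, -0.0837, 0.047]
orientation: [-0.0, 0.984, -0.178, -0.001]
force: [-9.9, 0.8, 3.8]
grip_width: 0.004
grip_force: 4.6
```

>>> carry_out(
  deltas=[
    [[0.5,0,0,0],[1,0,0,0]],
  ],
)

```text
time: 31.32
eef_pos: [0.5127, -0.0839, 0.047]
orientation: [-0.0, 0.984, -0.178, -0.001]
force: [-11.9, 3.2, 6.1]
grip_width: -0.002
grip_force: 5.8
```

>>> carry_out(
  deltas=[
    [[0.5,0,0,0],[1.0,0,0,0],[1.0,0,0,0]],
  ],
)

```text
time: 31.7
eef_pos: [0.513, -0.084, 0.0469]
orientation: [-0.0, 0.984, -0.178, -0.002]
force: [-13.3, 4.0, 8.0]
grip_width: -0.001
grip_force: 7.0
```

```bash
python3 - <<'E'
from h import *
for i in range(3):
    o=get_obs();f=o['force'];print(o['time'],f,f[0]*-.937+f[1]*.35,np.linalg.norm(f),o['eef_pos'])
    if i<2: snap('wrist','w11.png')
b=cv2.imread('pics/w11.png');cv2.imwrite('pics/z11.png',cv2.resize(b[0:300,130:430],(600,600),interpolation=cv2.INTER_CUBIC))
E
```

```text
31.7 [-13.26277749   4.03925563   7.96844702] 13.840961979528796 15.991028758438738 [ 0.51302166 -0.0840375   0.04693925]
31.75 [-13.5782366    4.43995937   8.92820692] 14.276793477765947 16.846205130974827 [ 0.51303581 -0.0840479   0.04693839]
31.8 [-13.1933881    4.55337962   8.93808409] 13.955887513757267 16.57371722673871 [ 0.51306777 -0.08403612  0.04694445]
```

>>> carry_out(
  deltas=[
    [[0,0,-1,0],[0.3,0,-2,0],[0.3,0,-2,0]],
  ],
)

```text
time: 32.17
eef_pos: [0.513, -0.0842, 0.0484]
orientation: [-0.0, 0.984, -0.178, -0.002]
force: [-10.7, 2.9, -4.2]
grip_width: -0.001
grip_force: 5.7
```

View pics/z11.png

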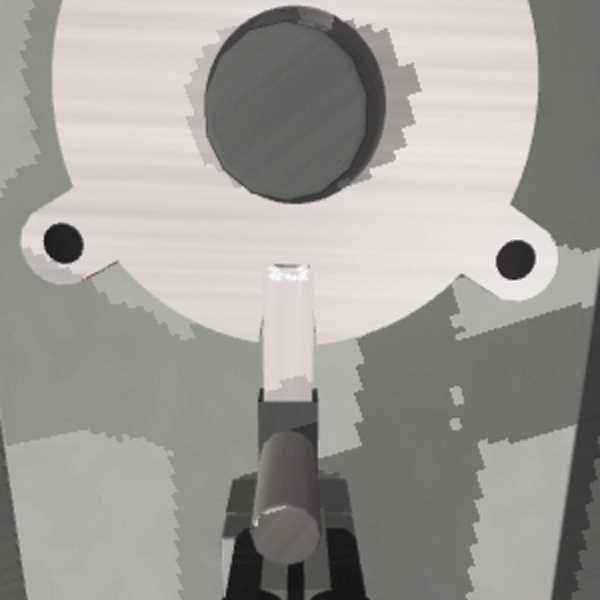

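>>> carry_out(
  deltas=[
    [[0.5,0,0.3,0],[1.0,0,0.3,0],[1.0,0,0.3,0]],
  ],
)

```text
time: 32.55
eef_pos: [0.5133, -0.0843, 0.0482]
orientation: [-0.0, 0.984, -0.178, -0.003]
force: [-15.5, 4.0, 3.6]
grip_width: -0.003
grip_force: 8.1
```

>>> carry_out(
  deltas=[
    [[0.4,0,-0.4,0],[0.4,0,-0.4,0],[0.4,0,-0.4,0]],
  ],
)

```text
time: 32.92
eef_pos: [0.5133, -0.0843, 0.0483]
orientation: [-0.0, 0.984, -0.178, -0.003]
force: [-15.1, 4.8, -2.0]
grip_width: 0.001
grip_force: 8.1
```

>>> carry_out(
  deltas=[
    [[0.4,0,-0.1,0],[0.4,0,-0.1,0],[0.4,0,-0.1,0],[0.4,0,-0.1,0]],
  ],
)

```text
time: 33.42
eef_pos: [0.5134, -0.0843, 0.0483]
orientation: [-0.0, 0.984, -0.178, -0.003]
force: [-16.3, 5.7, -1.8]
grip_width: -0.002
grip_force: 8.5
```

```bash
python3 - <<'E'
from h import *
for i in range(6):
    o=get_obs();f=o['force'];print(o['time'],f.round(1),round(f[0]*-.937+f[1]*.35,2),round(np.linalg.norm(f),2),o['eef_pos'].round(5))
    if i<5: get_image('wrist')
E
```

```text
33.425 [-16.3   5.7  -1.8] 17.25 17.34 [ 0.51336 -0.08434  0.04831]
33.475 [-16.2   5.7  -1.5] 17.18 17.24 [ 0.51336 -0.08435  0.04831]
33.525 [-15.9   5.1  -1.2] 16.68 16.73 [ 0.51336 -0.08436  0.04833]
33.575 [-16.3   5.2  -2.2] 17.1 17.25 [ 0.51337 -0.08434  0.04832]
33.625 [-15.2   4.9  -1.8] 16.0 16.12 [ 0.51339 -0.08436  0.04833]
33.675 [-16.5   5.5  -1.5] 17.38 17.45 [ 0.51339 -0.08434  0.04833]
```

>>> carry_out(
  deltas=[
    [[-2,0,0,0],[-5,0,0,0],[-10,0,0,0],[-16,0,0,0],[-16,0,-20,0],[-16,0,-60,0],[-16,0,-110,0],[-10,0,-150,0],[-10,0,-150,0],[-10,0,-150,0]],
  ],
)

```text
time: 34.92
eef_pos: [0.5073, -0.0818, 0.1989]
orientation: [-0.0, 0.984, -0.178, -0.0]
force: [-0.2, -0.1, -0.1]
grip_width: 0.0
grip_force: 0.0
```

```bash
python3 - <<'E'
from h import *
todelta([.462,-.065,.048])
snap('wrist','w12.png')
b=cv2.imread('pics/w12.png');cv2.imwrite('pics/z12.png',cv2.resize(b[0:260,150:410],(600,600),interpolation=cv2.INTER_CUBIC))
E
```

```text
t 34.925 pos [ 0.50730592 -0.08182743  0.19893219] yaw -20.520203770875675 q6 1.7099641858496255 F [-0.16977172 -0.08552678 -0.10323086]
delta mm [-4.83177673e+01  1.25695300e-01  1.50936056e+02] turn None
```

View pics/z12.png

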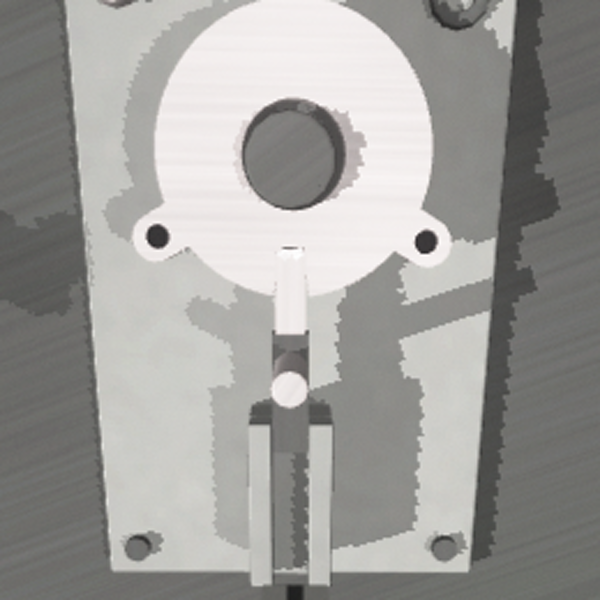

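The picture shows the nose at (290,250), at the bottom of the notch. The flange bears on its post, and the arm is clear of everything.

```bash
python3 -c "
from rig import *
print(job_done())"
```

```text
the job is handed in; nothing more can be done
None
```

The flange was turned until its notch faced the bolt, the bolt was pushed to the bottom of the notch and held at about 17 N for roughly 0.8 s (no force reading above about 17.5 N), and the job was handed in at about 35 s with the arm clear; a first turning pass had gone over the ears without touching them.

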